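# Blow the pigment strainer clear and seat it on the mixing jar

## Robot

A 7-joint arm with a two-finger parallel gripper is mounted at the origin on the work surface. World frame = base frame: x ahead of the robot, y to its left, z up, the work surface at z = 0. Lengths are in m, angles in rad, forces in N, time in s.
With the tool pointing down it reaches from about 0.425 to 0.975 m from the base axis. Payload 16.7 kg.
Tool frame: the origin (TCP) lies on the centre line of the jaws, within the pads' length; the fingertips stand 25 mm ahead of it and the grasp point (between the pads) lies 6 mm ahead of it; z points along the fingers, y is the line along which they close (so a half turn about z gives the same grasp; the last joint's range is limited). The gripper opens to 85 mm and grips with 20 to 120 N. Pads are 22 mm wide; open, the fingers measure 114 mm over their backs; the gripper's body (76 mm by 85 mm) begins 54 mm behind the grasp point. The pads swing forward as they close: fully open they stand 13 mm farther back than shut.
Start: joints at [1.125, 0.426, 0.074, 1.606, -0.034, 1.111, -0.067], TCP at [0.197, -0.646, 0.22] pointing down, gripper open.
Joint ranges: [-2.85, 2.85], [-0.5, 2.14], [-1.23, 1.37], [0.21, 2.46], [-1.02, 4.16], [0.16, 2.05], [-2.73, 2.73]. Speed limits (rad/s): [1.89, 1.89, 2.39, 2.39, 3.01, 3.01, 3.01].

## Interface

Orientations are given as a unit quaternion [w, x, y, z].
In Python, from plant import * gives the robot as it stands.
- The arm moves only by the shell command python3 -m handwheel 'ROWS'. ROWS is JSON, one flat list of numbers, 7 for each row, row after row: the shift along the tool's x, y, z in units of 25 mm (1.0 is 25 mm), then the turn, a rotation vector about the tool's x, y, z in rad, then the opening, from -1 (shut) to 1 (fully open), so that 0 is half open. A call has 1 to 20 rows; each row shifts and turns the commanded pose from where the row before left it, along the tool's axes as they then stand; what a row does not reach is not made up. A row lasts 1/12 s, in which the tool goes at most 41.7 mm and 7.16 degrees, less where a joint would pass 70% of its speed; a pose out of reach is approached as far as the arm can. A call is refused whole if a number of a shift passes 1 or a number of a turn 0.125, either way. A call with a gripper value outside its range is refused whole. The fingers move at their own pace and stop on an object; the grip force is fixed at half the most. Time passes only in rows, so rows that do not move let the fingers close. It gives the time, the measured TCP pose, the force, the opening and the grip force at its end, in the units of the state.
- observe(): the state, without advancing time (a new reading comes with each control period).
- read_camera(name): name is "scene" or "top" or "wrist"; returns the picture (480x640x3 uint8, blue, green, red); there is no depth.
- camera_params(name): a dict with "fx", "fy", "cx", "cy" (pixels), "position" and "rotation" of the camera in the world. Camera axes: x right, y down, z forward; pixel columns grow to the right and rows downward; lengths in m; the calibration is good to about 2 mm. A picture is of the moment at which its call begins: read the wrist's pose just before it. camera_params takes no time and is no camera call; for the wrist camera it gives the pose at the moment of the call.
- close_job(): hands the job in; it is judged then, once.
The state is a dict: "t": time; "joints": joint angles; "joint_vel": joint speeds; "joint_torque": joint torques, N m; "tool_pos": TCP position; "orientation": TCP orientation; "ft_force": force on the tool from outside, world axes, zero at the start; "ft_torque": the same for the moment, N m; "finger_gap": finger opening in m; "gripper_force": force on a finger pad.
Only numpy, scipy, OpenCV 4.12 (cv2) and the standard library are available. Lean on these libraries where they do the work, as an engineer would, in place of code of your own. Each camera call takes 0.05 s, during which the arm holds its last target. There are 200 camera calls.

## Task

Lift the strainer (the short basket with the thick collar) up off its peg and seat it in the ring over the air gun's upturned nozzle, then let go of it. Squeeze the gun's trigger fully home, hold it there for a good second to blow the mesh clear, and let it spring back; then seat the strainer fully in the mouth of the mixing jar, ready for straining. Set the strainer down rather than dropping it, and leave everything else where it stands or hangs.

Things in the scene. Friction and masses are not known exactly. Their poses are not given: they have to be found in the camera images.
- strainer: loose steel strainer, about 0.16 kg: perforated basket 49 mm in diameter, 50 mm deep, foot tapered to 44 mm over its lowest 4 mm; above it a solid collar, 62 mm outside, 44 mm bore, 20 mm tall (top 70 mm over the foot). Hangs upright by a wire loop on either peg (frame -x side), axes as the frame's. Grip the collar across (along y) from above. Origin: centre of the foot's underside, z up
- strainer_seat (a point): point on the strainer's axis level with its collar's underside, 50 mm above its foot; this underside rests on the ring or on the jar's rim
- strainer_loop (a point): middle of the crossbar of the strainer's hanging loop: 5 mm wire, standing up from the collar on its +x side (28 mm off the axis), 19 mm wide between wire centres; crossbar 30 mm above the collar's top
- frame: fixed wooden drying frame: two uprights 186 mm tall, 216 mm apart, feet 110 mm long, a rail (158 to 182 mm high) with two pegs, a batten (55 to 95 mm high) below. Origin on the bench midway between the uprights, below the rail's front; x points from hung things to the rail (roughly away from the robot), y left, z up. Rail front at x = 0, batten front at -9 mm, pegs at y = +-55 mm
- peg_left (a point): top of the peg's shaft at the frame's +y side, where a loop bears, 173 mm high. Steel peg 6 mm thick: 9 mm straight out of the rail to frame -x, then turned up; its tip ends 17 mm out from the rail, 9 mm above this point. To take the strainer off, raise it 9 to 20 mm (then the collar meets the peg from below), draw it 25 mm or more to frame -x, then go anywhere
- peg_right (a point): the same point of the equal peg at the frame's -y side
- cup: bystander: loose steel measuring cup hanging by an equal loop on the other peg: 49 mm in diameter, 90 mm deep, plain closed floor, thin 60 mm rim bead, no collar. Origin: centre of its underside
- station: fixed blow-out station: plywood base 190 by 270 by 10 mm with an air gun clamped on its side and a ring on legs. Origin on the bench near its middle; x points roughly away from the robot, y left, z up. Gun body along y at x = 35 mm, 48 mm high; black grip from there towards -x, to x = -70 mm, y -98 to -74 mm, z 36 to 60 mm, brass elbow beyond to x = -107 mm. Gun nowhere above 66 mm
- grip_back (a point): point on the flat back of the grip (face looking to station -y), at its mid-height, 48 mm above the bench, across from the trigger's pad; one finger goes here
- trigger_pad (a point): point on the trigger's front (face looking to station +y), 48 mm above the bench; the other finger goes here. 55 mm from the grip's back along station y at rest, 45 mm when squeezed home. Blade 8 mm thick, 18 mm tall, 62 mm long, beside the grip's +y face, hinged (upright axis) near the gun body at station x = 12, y = -52 mm, running to -x
- trigger (a joint): the sprung trigger, rad: 0 at rest, 0.25 squeezed fully home on its stop; swings level towards the grip. About 3 N at the pad starts it, 10 N holds it home; springs back by itself
- ring_seat (a point): centre of the ring's top face, 115 mm above the bench: steel ring, 55 mm bore, 62 mm outside, 8 mm tall, on three thin legs; the nozzle's tip is 57 mm below this point. Seated, the strainer's collar lies flat on the ring and strainer_seat is at this point
- jar: loose white ceramic mixing jar, 0.6 kg, empty, upright on the bench: 90 mm in diameter, 96 mm tall, straight neck (top 18 mm) 62 mm outside, mouth 55 mm. Origin: centre of its underside
- jar_mouth (a point): centre of the jar's mouth, level with its rim, 96 mm above the bench. Seated, the strainer's collar lies flat on the rim and strainer_seat is at this point
- mortar: bystander: loose white mortar bowl with yellow pigment and a pestle, 128 mm across, 55 mm tall, pestle up to 85 mm. Origin: centre of its underside
- dish: bystander: loose white paint dish, 110 mm across, 22 mm tall. Origin: centre of its underside
Not all that is in view belongs to the job. What is shaped like the strainer but blue or purple is not meant.

How it is judged:
On the way, in this order (a step that is already met when the one before it is completed fails the run):
1. the strainer is lifted off its peg and clear of the frame (distance of strainer from where it was at the start of the episode above 0.05 m and contact force between strainer and frame below 0.05 N), for 0.1 s.
2. the strainer is seated in the ring, upright, and let go (distance between strainer_seat and ring_seat below 0.005 m and angle between strainer's own z axis and vertical below 0.06 rad and contact force between the fingers and strainer below 0.1 N), for 0.3 s.
3. with the strainer in the ring, the trigger is squeezed fully home and held for a good second (0.8 s) (value of joint trigger above 0.22 rad and distance between strainer_seat and ring_seat below 0.006 m), for 0.8 s.
4. the trigger is let spring back while the strainer is still in the ring (value of joint trigger below 0.03 rad and distance between strainer_seat and ring_seat below 0.006 m), for 0.2 s.
At the end, for the whole second after the job is handed in: Strainer seated in the jar mouth (strainer_seat within 5 mm of jar_mouth, tilt < 0.06 rad), released and still; jar upright, moved < 30 mm; trigger sprung back (< 0.03 rad); cup on its peg (moved < 25 mm); mortar and dish moved < 30 mm (distance between strainer_seat and jar_mouth below 0.005 m and angle between strainer's own z axis and vertical below 0.06 rad and linear speed of strainer below 0.02 m/s and angle between jar's own z axis and vertical below 0.05 rad and distance of each of jar, mortar, dish from where it was at the start of the episode below 0.03 m and value of joint trigger below 0.03 rad and distance of cup from where it was at the start of the episode below 0.025 m); the robot touches nothing.
It fails at once if the strainer is dropped (falls free at over 0.6 m/s, about 20 mm) (contact force between anything else and strainer below 0.01 N and linear speed of strainer above 0.6 m/s).
It fails at once if the measuring cup is knocked off or carried away (distance of cup from where it was at the start of the episode above 0.04 m).
It fails at once if the jar is shoved or tipped (distance of jar from where it was at the start of the episode above 0.04 m or angle between jar's own z axis and vertical above 0.25 rad).
It fails at once if a bystander on the bench is pushed away (distance of any of mortar, dish from where it was at the start of the episode above 0.05 m).
It also fails if it takes over 72 s, if anything falls off the work surface, if the arm or the gripper's body presses on something with over 40 N, if the wrist force passes 120 N, or if a joint passes its speed limit or range.

## Working session

There is one attempt and no reset: what is moved stays moved. The work goes in short steps, Python scripts to look and compute and a shell command to move; the robot and the scene stay as the last step left them, time stands still between calls to the robot, and variables do not carry over. Pictures are saved under pics/ and viewed, at most 10 in all, crops included, and the job is handed in when it is done.

```bash
mkdir -p pics; ls; python3 - <<'E'
from plant import *
import cv2
for n in("scene","top"):
    cv2.imwrite(f"pics/{n}0.png",read_camera(n)); p=camera_params(n); print(n,p)
s=observe(); print(s['t'],s['tool_pos'],s['orientation'],s['finger_gap'])
E
```

```text
pics
scene {'fx': 463.4198441563179, 'fy': 463.4198441563179, 'cx': 312.4070437617036, 'cy': 242.9840161658287, 'position': array([ 1.15011173, -0.32250826,  0.99386084]), 'rotation': array([-0.27179071,  0.82522004,  0.46768705, -0.16251313])}
top {'fx': 487.01993847863804, 'fy': 487.01993847863804, 'cx': 321.6318929269225, 'cy': 238.62653364306595, 'position': array([0.35761231, 0.03166278, 1.26310592]), 'rotation': array([-0.0641351 ,  0.70590134, -0.70264447,  0.06229564])}
0.1 [ 0.19663299 -0.64533406  0.21889336] [-5.47647783e-04  9.89083197e-01  1.47357093e-01 -1.28762044e-04] 0.08560697603435956
```

View pics/scene0.png

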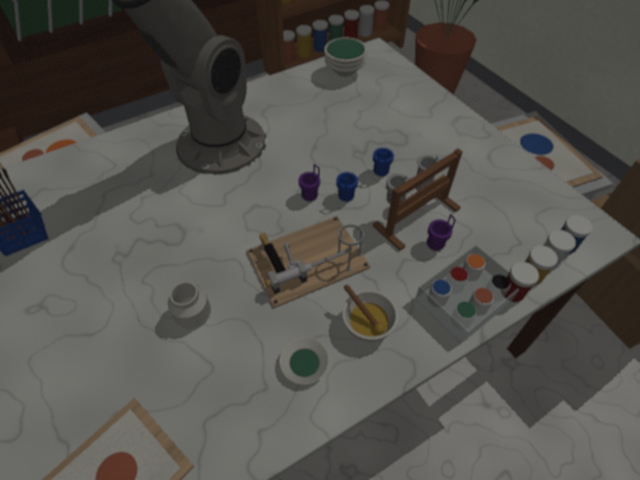

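View pics/top0.png

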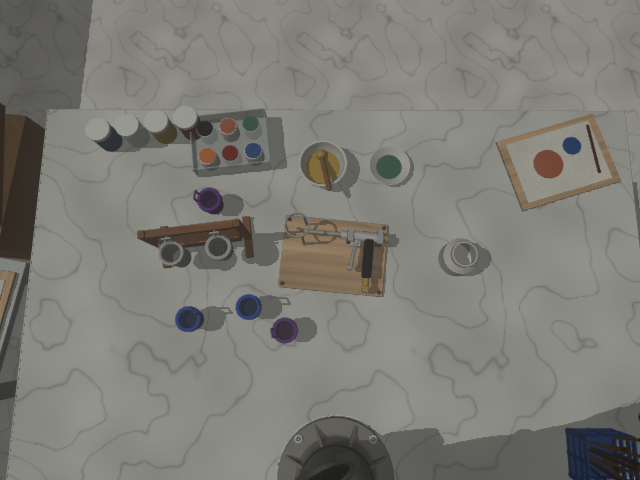

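The scene picture shows the frame at (420,200) and the station at (310,260), with the jar at (185,300), mortar at (370,315) and dish at (303,362). The top picture shows two hanging vessels at (171,252) and (218,246), the ring near (296,228), the grip at (367,258) and the jar mouth at (464,254). I'll zoom in next.

```bash
cat > h.py <<'E'
import numpy as np, cv2
from plant import *
from scipy.spatial.transform import Rotation as R
def cam(n):
    p=camera_params(n); q=p['rotation']; return p,R.from_quat([q[1],q[2],q[3],q[0]]).as_matrix(),np.array(p['position'])
def proj(n,X,c=None):
    p,M,o=c or cam(n); v=(np.atleast_2d(X)-o)@M; return np.c_[p['fx']*v[:,0]/v[:,2]+p['cx'],p['fy']*v[:,1]/v[:,2]+p['cy']]
def ray(n,uv,c=None):
    p,M,o=c or cam(n); uv=np.atleast_2d(uv)
    d=np.c_[(uv[:,0]-p['cx'])/p['fx'],(uv[:,1]-p['cy'])/p['fy'],np.ones(len(uv))]@M.T; return o,d
def plane(n,uv,z,c=None):
    o,d=ray(n,uv,c); return o+d*((z-o[2])/d[:,2])[:,None]
E
python3 - <<'E'
from h import *
t=cv2.imread('pics/top0.png'); s=cv2.imread('pics/scene0.png')
f=lambda im,u,v,w,h:cv2.resize(im[v:v+h,u:u+w],(400,300),interpolation=cv2.INTER_CUBIC)
m=np.vstack([np.hstack([f(t,130,200,133,100),f(t,275,200,133,100)]),np.hstack([f(s,370,140,107,80),f(s,240,210,133,100)])])
m=np.clip(m*1.6,0,255).astype(np.uint8)
cv2.imwrite('pics/crops.png',m)
print(proj('top',[[0,0,0],[.197,-.646,.22]]),proj('scene',[[0,0,0],[.197,-.646,.22]]))
print(plane('top',[[171,252],[218,246],[296,228],[464,254]],0.1))
E
```

```text
[[335.13440328 476.93610063]
 [653.79019845 408.21944203]] [[220.75334875 142.5833839 ]
 [-29.60325705 219.12563043]]
[[ 0.5336458   0.39907689  0.1       ]
 [ 0.54884516  0.28606935  0.1       ]
 [ 0.59414057  0.0978013   0.1       ]
 [ 0.53194246 -0.30831258  0.1       ]]
```

View pics/crops.png

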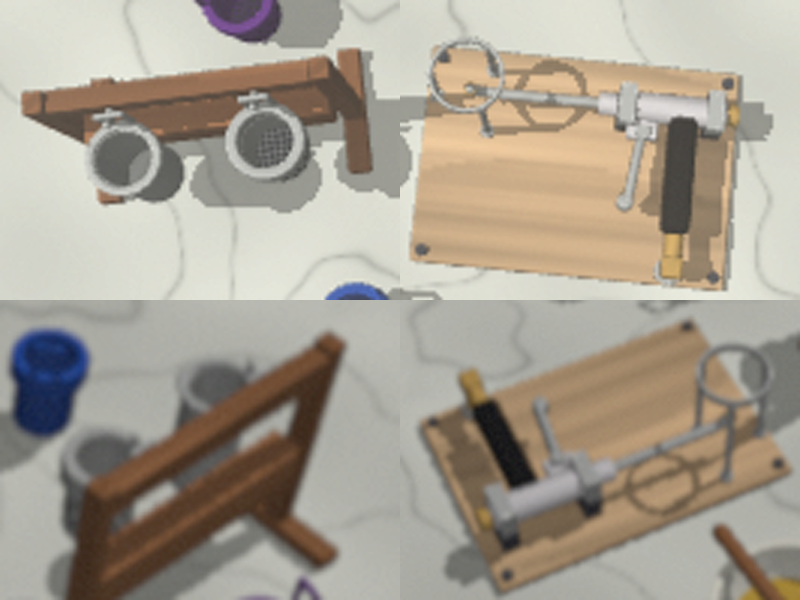

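The top-right crop shows the station, with the ring at the left and the grip at the right. The strainer is the vessel with the mesh floor on the right peg, at top-view pixel (218.8,247.7). The cup hangs on the left peg.

```bash
python3 - <<'E'
from h import *
t=lambda c:np.array(c)/3.0077*1.0
fr=t([[45,115],[328,82]])+[130,200]; P=plane('top',fr,.182); d=P[0]-P[1]; print('rail',P,np.linalg.norm(d),'yaw of y axis-90',np.degrees(np.arctan2(d[1],d[0]))-90)
c=t(np.array([[432,47],[737,73],[726,290],[410,262]])-[400,0])+[275,200]; P=plane('top',c,.01); print('base',P)
for a,b in((0,1),(3,2)): d=P[a]-P[b]; print(np.linalg.norm(d),np.degrees(np.arctan2(d[1],d[0]))-90)
for a,b in((0,3),(1,2)): d=P[a]-P[b]; print(np.linalg.norm(d),np.degrees(np.arctan2(d[1],d[0])))
print('strainer',plane('top',t([[267,143]])+[130,200],.1455),'ring',plane('top',t([[67,76]])+[275,200],.115),'jar',plane('top',[[464,254]],.096))
print('grip end-head',plane('top',t([[680-400,120],[676-400,232]])+[275,200],.06),'trig tip',plane('top',t([[625-400,202]])+[275,200],.057))
s=observe();q=s['orientation'];M=R.from_quat([q[1],q[2],q[3],q[0]]).as_matrix();print(M)
p,W,o=cam('wrist');print(p['fx'],M.T@(o-s['tool_pos']),M.T@W)
E
```

```text
rail [[0.55239347 0.43389342 0.182     ]
 [0.57860348 0.22223644 0.182     ]] 0.2132736299625165 yaw of y axis-90 7.059140834364612
base [[ 0.64562181  0.1307239   0.01      ]
 [ 0.62348823 -0.13623827  0.01      ]
 [ 0.43478736 -0.12327996  0.01      ]
 [ 0.45731863  0.14613308  0.01      ]]
0.26787813213014494 -4.739498639017697
0.27035355558541857 -4.780575377142867
0.1889326096766392 -4.678189856824502
0.18914527682048174 -3.928398894058475
strainer [[0.53773256 0.27416513 0.1455    ]] ring [[0.59781396 0.09397035 0.115     ]] jar [[ 0.53254199 -0.30948178  0.096     ]]
grip end-head [[ 0.57261474 -0.08124418  0.06      ]
 [ 0.47899437 -0.07681516  0.06      ]] trig tip [[ 0.50398822 -0.03516327  0.057     ]]
[[ 9.56571741e-01  2.91496708e-01 -4.16112318e-04]
 [ 2.91496990e-01 -9.56571175e-01  1.04539044e-03]
 [-9.33131779e-05 -1.12128644e-03 -9.99999367e-01]]
332.8623443773401 [ 0.07305603 -0.00101374 -0.15461707] [[ 8.81255352e-06 -9.58350138e-01 -2.85595892e-01]
 [ 9.99999995e-01  3.64216891e-05 -9.13604781e-05]
 [ 9.79572115e-05 -2.85595890e-01  9.58350133e-01]]
```

```bash
python3 -m handwheel '[0.84,-0.45,-0.16,0,0,0,1, 0.84,-0.45,-0.16,0,0,0,1, 0.84,-0.45,-0.16,0,0,0,1, 0.84,-0.45,-0.16,0,0,0,1, 0.84,-0.45,-0.16,0,0,0,1, 0.84,-0.45,-0.16,0,0,0,1, 0.84,-0.45,-0.16,0,0,0,1, 0.84,-0.45,-0.16,0,0,0,1, 0.84,-0.45,-0.16,0,0,0,1, 0.84,-0.45,-0.16,0,0,0,1, 0.84,-0.45,-0.16,0,0,0,1, 0.84,-0.45,-0.16,0,0,0,1, 0.84,-0.45,-0.16,0,0,0,1, 0.84,-0.45,-0.16,0,0,0,1, 0.84,-0.45,-0.16,0,0,0,1, 0.84,-0.45,-0.16,0,0,0,1, 0.84,-0.45,-0.16,0,0,0,1, 0.84,-0.45,-0.16,0,0,0,1, 0.84,-0.45,-0.16,0,0,0,1, 0.84,-0.45,-0.16,0,0,0,1]'
cat >> h.py <<'E'
def tool():
    s=observe();q=s['orientation'];return s,np.array(s['tool_pos']),R.from_quat([q[1],q[2],q[3],q[0]]).as_matrix()
def togo(target,yaw=None):
    "shift in tool axes, units of 25 mm; turn about tool z for yaw(deg) of tool x"
    s,p,M=tool(); print('t',round(s['t'],2),'pos',p.round(4),'yaw',np.degrees(np.arctan2(M[1,0],M[0,0])).round(2),'tilt',M[:,2].round(4),'F',np.round(s['ft_force'],1),'gap',round(s['finger_gap'],4))
    print('units',(M.T@(np.array(target)-p)/.025).round(2), '' if yaw is None else 'turn z %.3f'%-(np.radians(yaw)-np.arctan2(M[1,0],M[0,0])))
def wrist(name):
    c=cam('wrist'); im=read_camera('wrist'); cv2.imwrite(f'pics/{name}.png',im); np.savez(f'pics/{name}.npz',M=c[1],o=c[2]); return im,c
E
python3 - <<'E'
from h import *
im,c=wrist('w1'); togo([.538,.1,.35],7)
print(proj('wrist',[[.5325,-.3095,.096]],c))
E
```

```text
t: 1.77
tool_pos: [0.5335, -0.307, 0.2994]
orientation: [-0.0, 0.989, 0.147, -0.0]
ft_force: [0.6, 0.2, -0.5]
finger_gap: 0.0853
gripper_force: 0.0
t 1.82 pos [ 0.5372 -0.3026  0.3001] yaw 17.23 tilt [ 0.0016  0.0018 -1.    ] F [2.1 5.6 0.8] gap 0.0857
units [  4.81 -15.38  -1.97] turn z 0.179
[[330.2774077  212.75781676]]
```

View pics/w1.png

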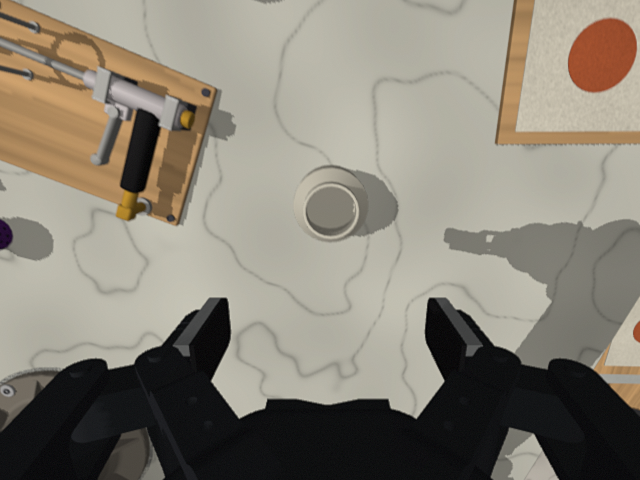

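The jar mouth shows as a grey ellipse centred at about (331,209). I'll retake the picture now the arm is at rest and fit that ellipse.

```bash
python3 - <<'E'
from h import *
read_camera('wrist');im,c=wrist('w2')
g=cv2.cvtColor(im,cv2.COLOR_BGR2GRAY)
u,v=proj('wrist',[[.5325,-.3095,.096]],c)[0].round().astype(int)
print(u,v,g[v,u-45:u+46:3],g[v-40:v+41:3,u])
sub=g[v-26:v+27,u-30:u+31]
th,b=cv2.threshold(sub,0,255,cv2.THRESH_BINARY_INV+cv2.THRESH_OTSU)
k,_=cv2.findContours(b,0,cv2.CHAIN_APPROX_NONE); k=max(k,key=len); e=cv2.fitEllipse(k)
print(th,e); uv=np.array(e[0])+[u-30,v-26]; print(uv,plane('wrist',uv,.096,c))
r=np.array(e[1]); print('diam',plane('wrist',[uv-[r[1]/2,0],uv+[r[1]/2,0]],.096,c)); togo([.538,.1,.35],7)
E
```

```text
332 216 [174 175 176 164 178 179 173 129 127 127 126 127 126 127 126 126 126 126
 126 126 127 126 126 185 199 104 106 106 122 122 122] [171 170 170 146 177 136 127 127 127 126 127 127 126 126 127 126 126 126
 126  90  94 103 169 142 181 180 180]
150.0 ((46.86768341064453, 26.231359481811523), (28.744094848632812, 55.237003326416016), 3.9616191387176514)
[348.86768341 216.23135948] [[ 0.53744564 -0.32718683  0.096     ]]
diam [[ 0.52843986 -0.29820274  0.096     ]
 [ 0.5464498  -0.35616568  0.096     ]]
t 1.92 pos [ 0.5341 -0.3062  0.2993] yaw 17.13 tilt [ 0.e+00  7.e-04 -1.e+00] F [-0.9 -0.7 -0.1] gap 0.0855
units [  4.93 -15.48  -2.02] turn z 0.177
```

```bash
cat >> h.py <<'E'
def blob(mask,uv):
    n,l=cv2.connectedComponents(mask.astype(np.uint8)); m=(l==l[int(uv[1]),int(uv[0])]).astype(np.uint8)
    k,_=cv2.findContours(m,0,cv2.CHAIN_APPROX_NONE); k=max(k,key=len); return cv2.fitEllipse(cv2.convexHull(k)),m.sum()
def load(name):
    z=np.load(f'pics/{name}.npz'); return cv2.imread(f'pics/{name}.png'),(camera_params('wrist'),z['M'],z['o'])
E
python3 - <<'E'
from h import *
im,c=load('w2'); g=cv2.cvtColor(im,cv2.COLOR_BGR2GRAY)
e,a=blob(g<150,(332,212)); print(e,a,plane('wrist',e[0],.096,c)[0], plane('wrist',np.array(e[0])+[[-e[1][1]/2,0],[e[1][1]/2,0]],.096,c))
E
```

```text
((332.8039245605469, 214.9029998779297), (48.66642379760742, 50.124542236328125), 81.26301574707031) 1913 [ 0.53362706 -0.30988157  0.096     ] [[ 0.52546359 -0.28360794  0.096     ]
 [ 0.5417892  -0.3361509   0.096     ]]
```

```bash
python3 -m handwheel '[0.37,-0.86,-0.09,0,0,0,1, 0.37,-0.86,-0.09,0,0,0,1, 0.37,-0.86,-0.09,0,0,0,1, 0.37,-0.86,-0.09,0,0,0,1, 0.37,-0.86,-0.09,0,0,0,1, 0.37,-0.86,-0.09,0,0,0,1, 0.37,-0.86,-0.09,0,0,0,1, 0.37,-0.86,-0.09,0,0,0,1, 0.37,-0.86,-0.09,0,0,0,1, 0.37,-0.86,-0.09,0,0,0,1, 0.37,-0.86,-0.09,0,0,0,1, 0.37,-0.86,-0.09,0,0,0,1, 0.37,-0.86,-0.09,0,0,0,1, 0.37,-0.86,-0.09,0,0,0,1, 0,0,0,0,0,0.09,1, 0,0,0,0,0,0.09,1, 0,0,0,0,0,0,1]'
python3 - <<'E'
from h import *
im,c=wrist('w3'); togo([.538,.274,.35],7)
print(proj('wrist',[[.5978,.094,.115],[.5726,-.081,.06],[.479,-.077,.06],[.504,-.035,.057]],c))
cv2.imwrite('pics/w3b.png',cv2.resize(im[:350,:],(800,437)))
E
```

```text
t: 3.33
tool_pos: [0.5688, 0.017, 0.3307]
orientation: [0.0, 0.998, 0.055, -0.0]
ft_force: [-0.5, -1.0, 0.6]
finger_gap: 0.085
gripper_force: 0.0
t 3.38 pos [0.5688 0.0168 0.3307] yaw 6.65 tilt [-6.e-04 -4.e-04 -1.e+00] F [-0.4 -0.3  0.1] gap 0.0855
units [ -0.03 -10.36  -0.77] turn z -0.006
[[261.40110902 175.35115565]
 [403.78646848 206.00268483]
 [388.92924567 272.65304535]
 [360.9377898  251.57739107]]
```

View pics/w3b.png

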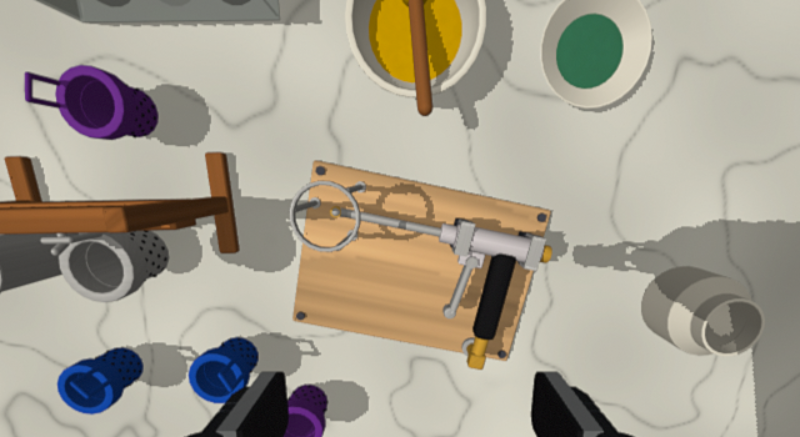

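The picture shows the ring at about (325,216) in the 1.25x view, the trigger tip at (450,312), the grip back along (505,300), and the strainer collar at (97,265). I'll fit circles to the ring, and edges to the trigger and grip.

```bash
python3 - <<'E'
from h import *
im,c=load('w3'); hsv=cv2.cvtColor(im,cv2.COLOR_BGR2HSV); g=cv2.cvtColor(im,cv2.COLOR_BGR2GRAY)
for nm,(u,v),z,ra in(('ring',(260,173),.115,(22,34)),('coll',(78,212),.1455,(24,40))):
    s=4; sub=cv2.resize(g[v-45:v+46,max(u-45,0):u+46],None,fx=s,fy=s,interpolation=cv2.INTER_CUBIC)
    H=cv2.HoughCircles(sub,cv2.HOUGH_GRADIENT_ALT,1.5,8,param1=200,param2=.6,minRadius=ra[0]*s,maxRadius=ra[1]*s)
    if H is None: print(nm,None); continue
    for x,y,r in H.reshape(-1,3)[:4]:
        uv=np.array([x/s+max(u-45,0)-.4,y/s+v-45-.4]); r/=s
        P=plane('wrist',[uv,uv-[r,0],uv+[r,0]],z,c); print(nm,uv,r,P[0],np.linalg.norm(P[1]-P[2]))
# grip: black mask
m=(hsv[...,2]<60).astype(np.uint8); m[300:]=0; m[:, :330]=0;m[:,460:]=0
k=max(cv2.findContours(m,0,1)[0],key=cv2.contourArea); r=cv2.minAreaRect(k); B=cv2.boxPoints(r); print(r); print(plane('wrist',B,.06,c))
# trigger profile rows
for v in range(225,256,5): print(v,[(u,int(hsv[v,u,1])) for u in range(350,385,2)])
x=[.5]
E
```

```text
ring [259.6   170.725] 26.338608 [0.60256437 0.0962243  0.115     ] 0.05753641389698034
coll [ 81.35 216.1 ] 26.310844 [0.53879382 0.2726435  0.1455    ] 0.054841171701427785
coll [ 71.6   219.475] 27.252625 [0.53400475 0.28313232 0.1455    ] 0.05697291067178243
coll [ 85.85  212.725] 30.024649 [0.54295238 0.26763857 0.1455    ] 0.06239721549542464
((394.1321105957031, 236.97467041015625), (19.253019332885742, 69.6116943359375), 15.708637237548828)
[[ 0.48389765 -0.05753662  0.06      ]
 [ 0.5778572  -0.06767187  0.06      ]
 [ 0.57379638 -0.09262991  0.06      ]
 [ 0.47913251 -0.08399153  0.06      ]]
225 [(350, 118), (352, 118), (354, 118), (356, 117), (358, 116), (360, 116), (362, 116), (364, 119), (366, 65), (368, 8), (370, 11), (372, 5), (374, 106), (376, 118), (378, 118), (380, 119), (382, 116), (384, 117)]
230 [(350, 117), (352, 118), (354, 119), (356, 118), (358, 116), (360, 117), (362, 118), (364, 75), (366, 8), (368, 12), (370, 7), (372, 102), (374, 120), (376, 119), (378, 120), (380, 120), (382, 120), (384, 117)]
235 [(350, 117), (352, 117), (354, 118), (356, 117), (358, 1
[... 310 characters left out ...]
76, 116), (378, 114), (380, 117), (382, 117), (384, 117)]
245 [(350, 118), (352, 119), (354, 112), (356, 3), (358, 6), (360, 11), (362, 13), (364, 10), (366, 73), (368, 120), (370, 120), (372, 114), (374, 118), (376, 119), (378, 117), (380, 118), (382, 116), (384, 170)]
250 [(350, 116), (352, 119), (354, 88), (356, 7), (358, 12), (360, 12), (362, 10), (364, 34), (366, 120), (368, 117), (370, 118), (372, 116), (374, 118), (376, 117), (378, 117), (380, 118), (382, 115), (384, 28)]
255 [(350, 118), (352, 116), (354, 119), (356, 120), (358, 85), (360, 81), (362, 105), (364, 119), (366, 116), (368, 119), (370, 117), (372, 118), (374, 117), (376, 117), (378, 118), (380, 115), (382, 43), (384, 43)]
```

```bash
python3 -m handwheel '[-0.14,-0.82,0,0,0,0,1, -0.14,-0.82,0,0,0,0,1, -0.14,-0.82,0,0,0,0,1, -0.14,-0.82,0,0,0,0,1, -0.14,-0.82,0,0,0,0,1, -0.14,-0.82,0,0,0,0,1, 0,0,0,0,0,0,1, 0,0,0,0,0,0,1]'
python3 - <<'E'
from h import *
im,c=wrist('w4'); togo([.538,.274,.35],7)
uv=proj('wrist',[[.5978,.094,.115],[.538,.274,.1455]],c); print(uv)
a=[]
for u,v in uv.round().astype(int):
    u=min(max(u,50),590); print(u,v); a.append(cv2.resize(im[v-50:v+50,u-50:u+50],(400,400),interpolation=cv2.INTER_CUBIC))
cv2.imwrite('pics/w4b.png',np.hstack(a))
E
```

```text
t: 4.05
tool_pos: [0.5337, 0.1376, 0.331]
orientation: [0.0, 0.998, 0.06, -0.0]
ft_force: [0.1, -0.3, -0.6]
finger_gap: 0.0851
gripper_force: 0.0
t 4.1 pos [0.5341 0.1366 0.3309] yaw 6.74 tilt [-1.e-04 -4.e-04 -1.e+00] F [-0.2 -1.5 -0.3] gap 0.0852
units [ 0.8  -5.44 -0.77] turn z -0.005
[[375.53678296 155.64172009]
 [196.66482995 194.98348198]]
376 156
197 195
```

View pics/w4b.png

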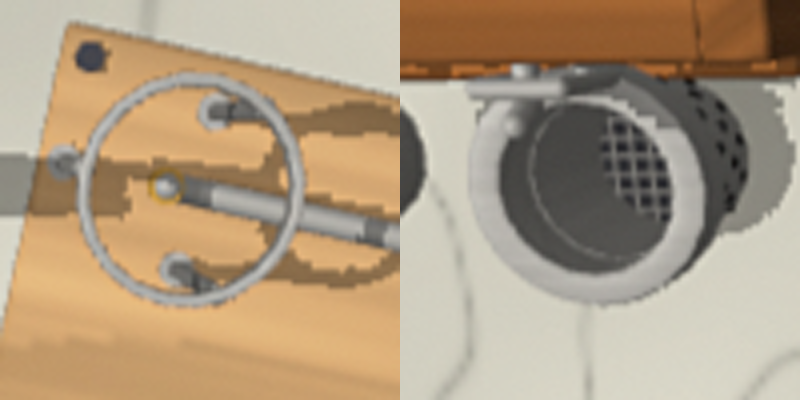

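The left crop shows the ring's outer edge spanning x 77–304 and y 72–307, so its centre is at about (373.3,152.9) in the full picture. The right crop shows the collar top centred at about (193.4,191.2).

```bash
python3 - <<'E'
from h import *
im,c=load('w4')
for nm,z,w,t,s in(('ring',.115,(373.25,152.9),(296.9,224.9),(351.2,234.4)),('coll',.1455,(193.4,191.2),(218.4,247.2),None)):
    print(nm,plane('wrist',w,z,c)[0],plane('top',t,z)[0], s and plane('scene',s,z)[0])
print('jar scene', plane('scene',[184,295],.096))
i3,c3=load('w3'); print('pad',plane('wrist',[[355,248],[360,254],[364.5,230],[366,225]],.057,c3),'gripback',plane('wrist',[[391,262]],.06,c3))
for n in('top','scene'):
  g=cv2.cvtColor(read_camera(n),cv2.COLOR_BGR2GRAY)
  u,v=proj(n,[.5336,-.3099,.096])[0]; e,a=blob(g[int(v)-40:int(v)+40,int(u)-40:int(u)+40]<int(g[int(v),int(u)])+22,(40,40)); uv=np.array(e[0])+[int(u)-40,int(v)-40]
  print(n,e,a,plane(n,uv,.096))
E
```

```text
ring [0.60033384 0.09690454 0.115     ] [0.59871627 0.09488878 0.115     ] [0.60192685 0.09634385 0.115     ]
coll [0.54149738 0.27734052 0.1455    ] [0.53854042 0.27506552 0.1455    ] None
jar scene [[ 0.53942779 -0.31038915  0.096     ]]
pad [[ 0.50816191 -0.02631521  0.057     ]
 [ 0.50042234 -0.03421598  0.057     ]
 [ 0.53448206 -0.0355022   0.057     ]
 [ 0.54147795 -0.03650349  0.057     ]] gripback [[ 0.49468134 -0.07726147  0.06      ]]
top ((39.79131317138672, 45.40089416503906), (67.21742248535156, 98.47886657714844), 122.95999145507812) 4291 [[ 0.52179323 -0.30847072  0.096     ]]
scene ((22.13363265991211, 53.870906829833984), (55.40074920654297, 148.42880249023438), 92.98198699951172) 3586 [[ 0.54401547 -0.35641832  0.096     ]]
```

```bash
python3 -m handwheel '[0.13,-0.79,0.46,0,0,0,1, 0.13,-0.79,0.46,0,0,0,1, 0.13,-0.79,0.46,0,0,0,1, 0.13,-0.79,0.46,0,0,0,1, 0.13,-0.79,0.46,0,0,0,1, 0.13,-0.79,0.46,0,0,0,1, 0.13,-0.79,0.46,0,0,0,1, 0,0,0,0,0,0,1, 0,0,0,0,0,0,1, 0,0,0,0,0,0,1]'
python3 - <<'E'
from h import *
im,c=wrist('w5'); togo([.5402,.2765,.141],7)
print(proj('wrist',[[.5402,.2765,.1455]],c))
cv2.imwrite('pics/w5b.png',cv2.resize(im[100:400,120:520],(800,600),interpolation=cv2.INTER_CUBIC))
E
```

```text
t: 5.03
tool_pos: [0.5412, 0.2761, 0.2506]
orientation: [0.0, 0.998, 0.057, -0.0]
ft_force: [-0.0, 0.4, -0.1]
finger_gap: 0.0853
gripper_force: 0.0
t 5.08 pos [0.5413 0.276  0.2509] yaw 6.55 tilt [ 5.e-04 -3.e-04 -1.e+00] F [ 0.2  0.4 -0.3] gap 0.0855
units [-0.05 -0.03  4.4 ] turn z -0.008
[[328.01368044 236.61590534]]
```

View pics/w5b.png

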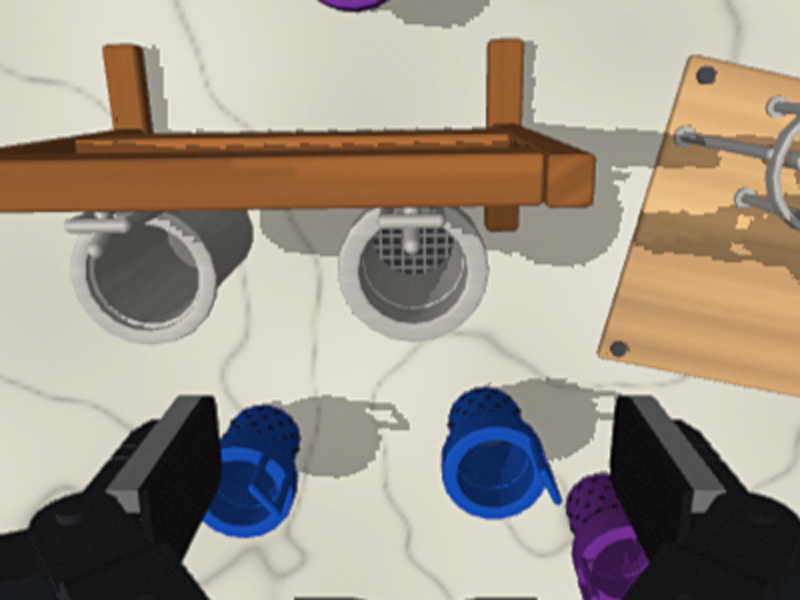

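The collar's outer edge spans x 338–487 in the crop, putting its centre at full-picture (326,235). The tool sits within about 1 mm of right, so I'm descending and gripping.

```bash
python3 -m handwheel '[0,-0.05,0.55,0,0,0,1, 0,0,0.55,0,0,0,1, 0,0,0.55,0,0,0,1, 0,0,0.55,0,0,0,1, 0,0,0.55,0,0,0,1, 0,0,0.55,0,0,0,1, 0,0,0.55,0,0,0,1, 0,0,0.55,0,0,0,1, 0,0,0,0,0,0,1, 0,0,0,0,0,0,0.2, 0,0,0,0,0,0,0.2, 0,0,0,0,0,0,-0.5, 0,0,0,0,0,0,-0.5, 0,0,0,0,0,0,-0.5, 0,0,0,0,0,0,-0.5, 0,0,0,0,0,0,-0.5]'
python3 -c "
from h import *
togo([.5402,.2765,.141],7)"
```

```text
t: 6.42
tool_pos: [0.5406, 0.2787, 0.1408]
orientation: [-0.0, 0.998, 0.058, 0.0]
ft_force: [-0.4, -0.1, -0.2]
finger_gap: 0.0215
gripper_force: 0.0
t 6.42 pos [0.5406 0.2787 0.1408] yaw 6.63 tilt [ 3.e-04  2.e-04 -1.e+00] F [-0.4 -0.1 -0.2] gap 0.0215
units [-0.02  0.08 -0.01] turn z -0.006
```

The fingers closed on nothing. I'll look before going on.

```bash
python3 - <<'E'
from h import *
im,c=wrist('w6')
cv2.imwrite('pics/w6b.png',cv2.resize(im,(800,600)))
print(proj('wrist',[[.541,.277,.1455],[.5406,.2787,.116],[.5406,.2787,.1348]],c)*1.25)
E
```

```text
[[416.12388998 368.86917084]
 [411.38443561 341.14374619]
 [411.5932281  358.05332657]]
```

View pics/w6b.png

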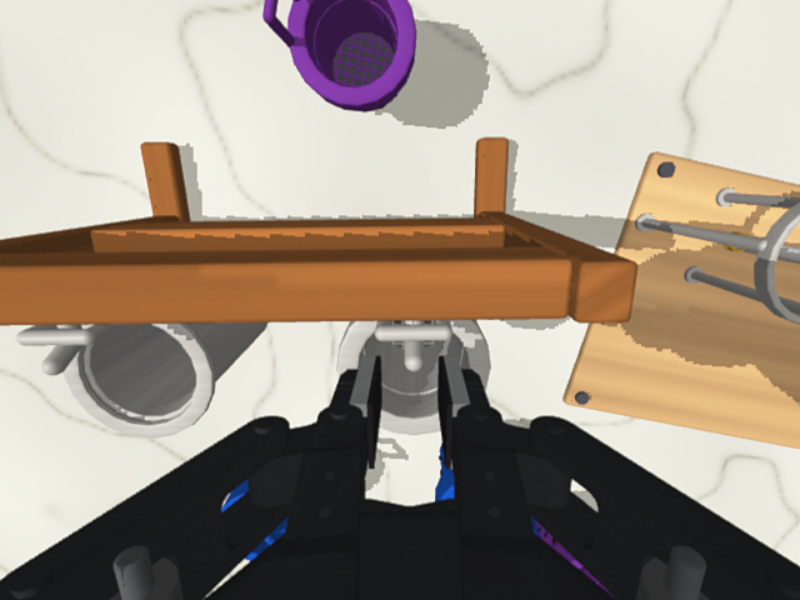

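The picture shows both fingers drawn over the collar's front half, with their tip edge at about (381,355). It looks as if the tips passed above the collar, so I'll check how far ahead of the TCP they really reach.

```bash
python3 - <<'E'
from h import *
p=camera_params('wrist')
o=np.array([.07306,-.00101,-.15462]); W=np.array([[0,-.95835,-.2856],[1,0,0],[0,-.2856,.95835]])
for gap in(.0855,.0215):
  for zt in np.arange(-.05,.03,.01):
    q=proj('wrist',[[x,y,zt] for x in(.011,-.011) for y in(-gap/2,gap/2)],(p,W,o)); print(gap,round(zt,3),q.round(0).tolist())
E
```

```text
0.0855 -0.05 [[210.0, 324.0], [451.0, 324.0], [216.0, 377.0], [445.0, 377.0]]
0.0855 -0.04 [[218.0, 311.0], [442.0, 311.0], [224.0, 360.0], [436.0, 360.0]]
0.0855 -0.03 [[226.0, 299.0], [434.0, 299.0], [230.0, 345.0], [429.0, 345.0]]
0.0855 -0.02 [[233.0, 289.0], [427.0, 289.0], [237.0, 332.0], [423.0, 332.0]]
0.0855 -0.01 [[238.0, 280.0], [421.0, 280.0], [242.0, 321.0], [417.0, 321.0]]
0.0855 0.0 [[244.0, 272.0], [415.0, 272.0], [247.0, 311.0], [412.0, 311.0]]
0.0855 0.01 [[248.0, 264.0], [410.0, 264.0], [251.0, 302.0], [407.0, 302.0]]
0.0855 0.02 [[252.0, 258.0], [406.0, 258.0], [255.0, 294.0], [403.0, 294.0]]
0.0215 -0.05 [[300.0, 324.0], [361.0, 324.0], [301.0, 377.0], [359.0, 377.0]]
0.0215 -0.04 [[302.0, 311.0], [358.0, 311.0], [303.0, 360.0], [357.0, 360.0]]
0.0215 -0.03 [[304.0, 299.0], [356.0, 299.0], [305.0, 345.0], [355.0, 345.0]]
0.0215 -0.02 [[305.0, 289.0], [354.0, 289.0], [306.0, 332.0], [353.0, 332.0]]
0.0215 -0.01 [[307.0, 280.0], [352.0, 280.0], [307.0, 321.0], [351.0, 321.0]]
0.0215 0.0 [[308.0, 272.0], [351.0, 272.0], [309.0, 311.0], [350.0, 311.0]]
0.0215 0.01 [[309.0, 264.0], [350.0, 264.0], [310.0, 302.0], [349.0, 302.0]]
0.0215 0.02 [[310.0, 258.0], [349.0, 258.0], [310.0, 294.0], [348.0, 294.0]]
```

The tips stand 14–28 mm behind the reported TCP, depending on opening, rather than ahead of it. That explains the miss, and the strainer didn't move. I'll reopen, go 40 mm lower and grip again.

```bash
python3 -m handwheel '[0,0,0,0,0,0,1, 0,0,0,0,0,0,1, 0,0,0,0,0,0,1, 0,0,0,0,0,0,1, 0,0.04,0,0,0,0,1, 0,0,0.2,0,0,0,1, 0,0,0.2,0,0,0,1, 0,0,0.2,0,0,0,1, 0,0,0.2,0,0,0,1, 0,0,0,0,0,0,1]' && python3 -m handwheel '[0,0,0.2,0,0,0,1, 0,0,0.2,0,0,0,1, 0,0,0.2,0,0,0,1, 0,0,0.2,0,0,0,1, 0,0,0,0,0,0,1, 0,0,0,0,0,0,0.4, 0,0,0,0,0,0,0.4, 0,0,0,0,0,0,0.1, 0,0,0,0,0,0,0.1, 0,0,0,0,0,0,0.1]'
```

```text
t: 7.3
tool_pos: [0.54, 0.2773, 0.1191]
orientation: [0.0, 0.998, 0.058, -0.001]
ft_force: [-0.3, -0.8, 0.2]
finger_gap: 0.0854
gripper_force: 0.0
t: 8.13
tool_pos: [0.5408, 0.2781, 0.1012]
orientation: [-0.0, 0.998, 0.058, 0.0]
ft_force: [-2.2, 1.6, 6.3]
finger_gap: 0.061
gripper_force: 64.0
```

```bash
python3 -m handwheel '[0,0,-0.14,0,0,0,0.1, 0,0,-0.14,0,0,0,0.1, 0,0,-0.14,0,0,0,0.1, 0,0,-0.14,0,0,0,0.1, 0,0,0,0,0,0,0.1, 0,0,0,0,0,0,0.1]' && python3 -m handwheel '[-0.3,0,0,0,0,0,0.1, -0.3,0,0,0,0,0,0.1, -0.3,0,0,0,0,0,0.1, -0.3,0,0,0,0,0,0.1, -0.3,0,0,0,0,0,0.1, 0,0,0,0,0,0,0.1]'
```

```text
t: 8.63
tool_pos: [0.5407, 0.2776, 0.1148]
orientation: [-0.0, 0.998, 0.058, 0.0]
ft_force: [-1.0, -0.1, -2.0]
finger_gap: 0.0608
gripper_force: 65.1
t: 9.13
tool_pos: [0.5017, 0.2732, 0.1146]
orientation: [0.0, 0.998, 0.058, -0.0]
ft_force: [0.6, 0.2, -2.0]
finger_gap: 0.0613
gripper_force: 65.1
```

```bash
python3 -m handwheel '[0,0,-0.6,0,0,0,0.1, 0,0,-0.6,0,0,0,0.1, 0,0,-0.6,0,0,0,0.1, 0,0,-0.6,0,0,0,0.1, 0,0,-0.6,0,0,0,0.1, 0,0,0,0,0,0,0.1, 0,0,0,0,0,0,0.1]'
python3 - <<'E'
from h import *
im,c=wrist('w7'); togo([.6003,.0969,.19],-4.7)
s,p,M=tool(); print(proj('wrist',[p+M@np.array([0,0,-.0453+k]) for k in(0,)],c)) 
cv2.imwrite('pics/w7b.png',cv2.resize(im[180:480,120:520],(800,600),interpolation=cv2.INTER_CUBIC))
cv2.imwrite('pics/w7s.png',read_camera('scene'))
E
```

```text
t: 9.72
tool_pos: [0.5038, 0.2734, 0.19]
orientation: [-0.0, 0.998, 0.058, 0.001]
ft_force: [-0.5, 0.2, -2.6]
finger_gap: 0.0609
gripper_force: 65.5
t 9.77 pos [0.5033 0.2731 0.1892] yaw 6.62 tilt [ 1.e-04 -1.e-04 -1.e+00] F [-0.6 -0.5 -1.6] gap 0.061
units [ 3.04  7.45 -0.03] turn z 0.198
[[330.67879371 342.81033083]]
```

View pics/w7b.png

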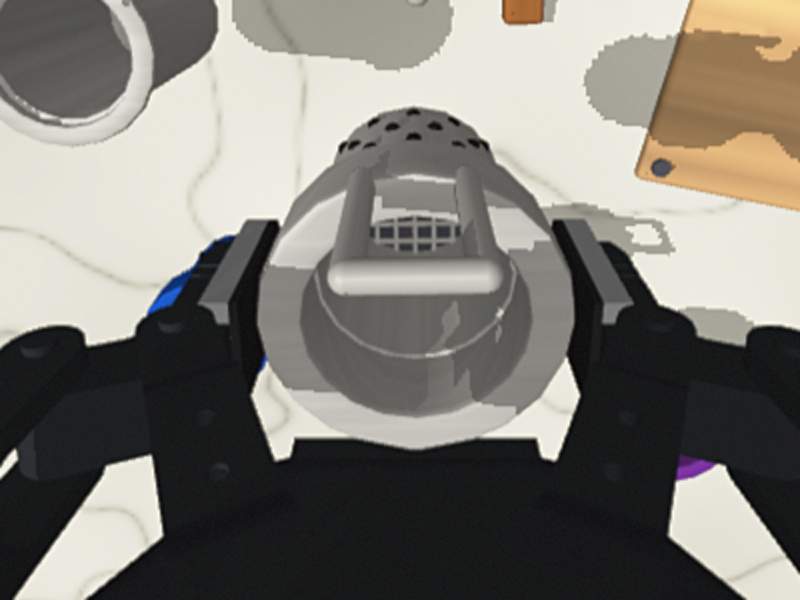

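The strainer is held upright and centred in the jaws, with the collar face centred at crop (416,312) and its top about 40 mm behind the TCP. I'm carrying it over the ring.

```bash
python3 -m handwheel '[0.3,0.75,0,0,0,0,0.1, 0.3,0.75,0,0,0,0,0.1, 0.3,0.75,0,0,0,0,0.1, 0.3,0.75,0,0,0,0,0.1, 0.3,0.75,0,0,0,0,0.1, 0.3,0.75,0,0,0,0,0.1, 0.3,0.75,0,0,0,0,0.1, 0.3,0.75,0,0,0,0,0.1, 0.3,0.75,0,0,0,0,0.1, 0.3,0.75,0,0,0,0,0.1, 0,0,0,0,0,0.1,0.1, 0,0,0,0,0,0.1,0.1, 0,0,0,0,0,0,0.1, 0,0,0,0,0,0,0.1]'
python3 - <<'E'
from h import *
togo([.5998,.0960,.15],-4.7)
im=read_camera('top'); im2=read_camera('scene')
u,v=proj('top',[.5998,.096,.16])[0].astype(int); u2,v2=proj('scene',[.5998,.096,.14])[0].astype(int)
f=lambda i,u,v:cv2.resize(i[v-50:v+50,u-50:u+50],(400,400),interpolation=cv2.INTER_CUBIC)
cv2.imwrite('pics/r1.png',np.hstack([f(im,u,v),f(im2,u2,v2)])); print(u,v,u2,v2)
print(proj('scene',[[.5998,.096,.115],[.5998,.096,.159],[.5998,.096,.229]]))
E
```

```text
t: 10.98
tool_pos: [0.5991, 0.0958, 0.1886]
orientation: [0.0, 0.999, -0.04, -0.001]
ft_force: [-0.0, 0.3, -1.0]
finger_gap: 0.061
gripper_force: 65.5
t 10.98 pos [0.5991 0.0958 0.1886] yaw -4.64 tilt [-1.3e-03 -2.0e-04 -1.0e+00] F [-0.   0.3 -1. ] gap 0.061
units [ 0.03 -0.01  1.55] turn z 0.001
295 220 351 227
[[350.59095005 233.86243626]
 [351.57128576 222.21592976]
 [353.26984209 202.03687566]]
```

View pics/r1.png

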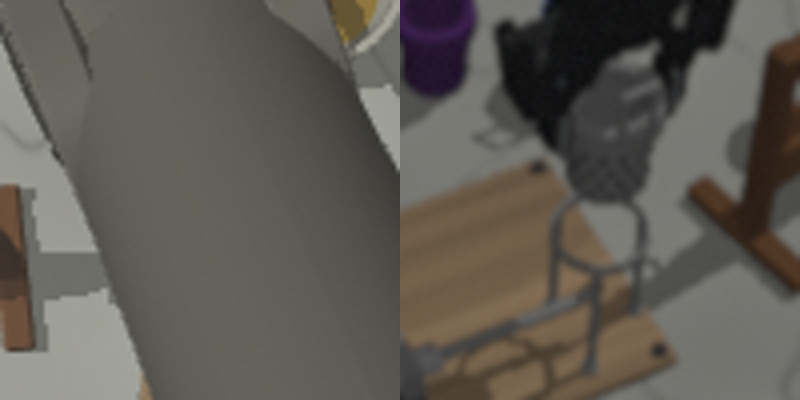

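In the scene crop, the foot at x≈205 lines up over the ring centre at x≈200. I'm lowering it in stages and watching the force.

```bash
python3 -m handwheel '[0.03,0,0.25,0,0,0,0.1, 0,0,0.25,0,0,0,0.1, 0,0,0.25,0,0,0,0.1, 0,0,0.25,0,0,0,0.1, 0,0,0.25,0,0,0,0.1, 0,0,0.25,0,0,0,0.1, 0,0,0.25,0,0,0,0.1, 0,0,0.15,0,0,0,0.1, 0,0,0,0,0,0,0.1]'; python3 -m handwheel '[0,0,0.1,0,0,0,0.1, 0,0,0.1,0,0,0,0.1, 0,0,0.1,0,0,0,0.1, 0,0,0.1,0,0,0,0.1, 0,0,0.1,0,0,0,0.1, 0,0,0,0,0,0,0.1]'
```

```text
t: 11.83
tool_pos: [0.5998, 0.0955, 0.141]
orientation: [0.0, 0.999, -0.042, -0.001]
ft_force: [0.1, -0.2, -0.7]
finger_gap: 0.0612
gripper_force: 65.5
t: 12.33
tool_pos: [0.6, 0.0956, 0.129]
orientation: [0.0, 0.999, -0.042, -0.0]
ft_force: [-0.7, -0.2, -1.1]
finger_gap: 0.061
gripper_force: 65.5
```

```bash
python3 -m handwheel '[0,0,0.12,0,0,0,0.1, 0,0,0.12,0,0,0,0.1, 0,0,0.12,0,0,0,0.1, 0,0,0.12,0,0,0,0.1, 0,0,0.12,0,0,0,0.1, 0,0,0.12,0,0,0,0.1, 0,0,0.12,0,0,0,0.1, 0,0,0.12,0,0,0,0.1, 0,0,0,0,0,0,0.1]'; python3 -m handwheel '[0,0,0.05,0,0,0,0.1, 0,0,0.05,0,0,0,0.1, 0,0,0.05,0,0,0,0.1, 0,0,0.05,0,0,0,0.1, 0,0,0,0,0,0,0.1]'
```

```text
t: 13.08
tool_pos: [0.5999, 0.0956, 0.1048]
orientation: [0.0, 0.999, -0.042, -0.0]
ft_force: [-0.4, 0.2, -1.5]
finger_gap: 0.0612
gripper_force: 65.5
t: 13.5
tool_pos: [0.6002, 0.0956, 0.1003]
orientation: [-0.0, 0.999, -0.042, -0.0]
ft_force: [-0.1, -0.2, -1.4]
finger_gap: 0.0611
gripper_force: 65.5
```

```bash
python3 -m handwheel '[0,0,0.04,0,0,0,0.1, 0,0,0.04,0,0,0,0.1, 0,0,0.04,0,0,0,0.1, 0,0,0,0,0,0,0.1]'; python3 -m handwheel '[0,0,0.04,0,0,0,0.1, 0,0,0.04,0,0,0,0.1, 0,0,0.04,0,0,0,0.1, 0,0,0,0,0,0,0.1]'
```

```text
t: 13.83
tool_pos: [0.6004, 0.0957, 0.0976]
orientation: [-0.0, 0.999, -0.042, 0.0]
ft_force: [-0.7, -0.1, 1.5]
finger_gap: 0.061
gripper_force: 67.6
t: 14.17
tool_pos: [0.601, 0.0958, 0.0958]
orientation: [-0.0, 0.999, -0.042, 0.001]
ft_force: [-4.6, -0.1, 18.4]
finger_gap: 0.0609
gripper_force: 76.3
```

```bash
python3 -m handwheel '[0,0,-0.05,0,0,0,0.1, 0,0,0,0,0,0,0.1, 0,0,0,0,0,0,0.5, 0,0,0,0,0,0,0.6, 0,0,0,0,0,0,1, 0,0,0,0,0,0,1, 0,0,0,0,0,0,1, 0,0,0,0,0,0,1, 0,0,-0.3,0,0,0,1, 0,0,-0.6,0,0,0,1, 0,0,-0.8,0,0,0,1, 0,0,-0.8,0,0,0,1, 0,0,-0.8,0,0,0,1, 0,0,0,0,0,0,1, 0,0,0,0,0,0,1]'
python3 - <<'E'
from h import *
im,c=wrist('w8'); sc=read_camera('scene'); cv2.imwrite('pics/s8.png',sc)
print(proj('wrist',[.6003,.0957,.135],c),proj('scene',[[.6003,.0957,.135],[.6003,.0957,.115]]))
togo([.51,-.06,.12],-4.7)
a=cv2.resize(im[60:360,120:520],(400,300)); u,v=proj('scene',[.6003,.0957,.125])[0].astype(int)
b=cv2.resize(sc[v-37:v+38,u-50:u+50],(400,300),interpolation=cv2.INTER_CUBIC); cv2.imwrite('pics/w8b.png',np.hstack([a,b])); print(u,v)
E
```

```text
t: 15.42
tool_pos: [0.6009, 0.0958, 0.1799]
orientation: [-0.0, 0.999, -0.042, 0.001]
ft_force: [0.1, -0.2, -0.2]
finger_gap: 0.0856
gripper_force: 0.0
[[329.26609101 261.78343134]] [[351.03973638 228.8532787 ]
 [350.60161916 234.05353516]]
t 15.52 pos [0.6    0.0955 0.1781] yaw -4.83 tilt [-3.e-04 -1.e-04 -1.e+00] F [-0.6 -0.6 -0.5] gap 0.0853
units [-3.06  6.5   2.33] turn z -0.002
350 231
```

View pics/w8b.png

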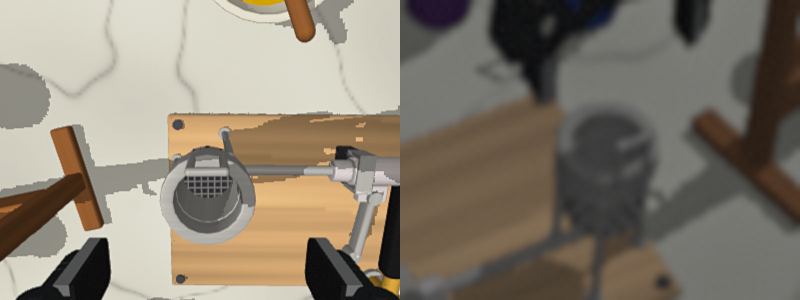

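The strainer sits in the ring: its collar is at crop (208,197), as predicted, and the scene crop shows it upright. That was my 11th picture, one over the allowance, so from here I'll work from numbers only. Next I'm moving over the grip to measure it.

```bash
python3 -m handwheel '[-0.3,0.73,0,0,0,0,1, -0.3,0.73,0,0,0,0,1, -0.3,0.73,0,0,0,0,1, -0.3,0.73,0,0,0,0,1, -0.3,0.73,0,0,0,0,1, -0.3,0.73,0,0,0,0,1, -0.3,0.73,0,0,0,0,1, -0.3,0.73,0,0,0,0,1, -0.3,0.73,0,0,0,0,1, 0,0,0.1,0,0,0,1, 0,0,0,0,0,0,1, 0,0,0,0,0,0,1]'
python3 - <<'E'
from h import *
im,c=wrist('w9'); togo([.5193,-.0626,.013],-4.7)
hsv=cv2.cvtColor(im,cv2.COLOR_BGR2HSV)
a=np.radians(-4.7); Rs=np.array([[np.cos(a),-np.sin(a)],[np.sin(a),np.cos(a)]]); O=np.array([.5583,.009])
def st(uv,z): return (plane('wrist',uv,z,c)[:,:2]-O)@Rs*1000
pr=lambda x,y,z: proj('wrist',[*(O+Rs@np.array([x,y])),z],c)[0]
# scan along station y at several x: black grip (V<60) and low-saturation trigger
for x in(-.060,-.050,-.045,-.040,-.033,-.025,-.015):
    out=''
    for y in np.arange(-.112,-.022,.0015):
        u,v=pr(x,y,.057).round().astype(int); h,s_,V=hsv[v,u]; out+='B' if V<60 else ('g' if s_<40 else ('y' if s_>150 else '.'))
    print(x,pr(x,-.07,.057).round(),out)
E
```

```text
t: 16.52
tool_pos: [0.5191, -0.0618, 0.1753]
orientation: [-0.0, 0.999, -0.042, -0.0]
ft_force: [-0.1, 0.3, -0.0]
finger_gap: 0.0856
gripper_force: 0.0
t 16.57 pos [ 0.5193 -0.0615  0.1754] yaw -4.77 tilt [-6.e-04  5.e-04 -1.e+00] F [-0.5  0.3  0.1] gap 0.0854
units [0.01 0.05 6.5 ] turn z -0.001
-0.06 [324. 261.] ........BBBBBBBBBBBBBBB.....................................
-0.05 [324. 250.] ........BBBBBBBBBBBBBBB.................ggggggggg...........
-0.045 [324. 244.] ........BBBBBBBBBBBBBBB.................gggggggg............
-0.04 [324. 239.] ........BBBBBBBBBBBBBBB.................ggggg...............
-0.033 [324. 231.] ........BBBBBBBBBBBBBBB................ggggg................
-0.025 [324. 221.] ........BBBBBBBBBBBBBBB...............ggggg.................
-0.015 [324. 210.] ........BBBBBBBBBBBBBBB..............ggggg..................
```

```bash
python3 -m handwheel '[0,0.18,0.5,0,0,0,1, 0,0,0.5,0,0,0,1, 0,0,0.5,0,0,0,1, 0,0,0.5,0,0,0,1, 0,0,0.5,0,0,0,1, 0,0,0.5,0,0,0,1, 0,0,0.5,0,0,0,1, 0,0,0.4,0,0,0,1, 0,0,0,0,0,0,1]' && python3 -m handwheel '[0,0,0.26,0,0,0,1, 0,0,0.26,0,0,0,1, 0,0,0.26,0,0,0,1, 0,0,0.26,0,0,0,1, 0,0,0.26,0,0,0,1, 0,0,0.26,0,0,0,1, 0,0,0.26,0,0,0,1, 0,0,0.26,0,0,0,1, 0,0,0.26,0,0,0,1, 0,0,0.26,0,0,0,1, 0,0,0,0,0,0,1]'; python3 -m handwheel '[0,0,0,0,0,0,0.3, 0,0,0,0,0,0,0.3, 0,0,0,0,0,0,0, 0,0,0,0,0,0,0, 0,0,0,0,0,0,-0.2, 0,0,0,0,0,0,-0.2, 0,0,0,0,0,0,-0.2]'
```

```text
t: 17.32
tool_pos: [0.518, -0.066, 0.0764]
orientation: [-0.0, 0.999, -0.041, -0.001]
ft_force: [-0.1, 0.0, -0.2]
finger_gap: 0.0852
gripper_force: 0.0
t: 18.23
tool_pos: [0.5181, -0.0667, 0.012]
orientation: [-0.0, 0.999, -0.042, -0.001]
ft_force: [0.5, 1.1, -0.4]
finger_gap: 0.0852
gripper_force: 0.0
t: 18.82
tool_pos: [0.5193, -0.0687, 0.0144]
orientation: [0.001, 0.999, -0.043, 0.001]
ft_force: [-4.2, -9.5, 15.6]
finger_gap: 0.0442
gripper_force: 58.8
```

```bash
python3 -m handwheel '[0,0,0,0,0,0,-0.2, 0,0,0,0,0,0,-0.2, 0,0,0,0,0,0,-0.2, 0,0,0,0,0,0,-0.2, 0,0,0,0,0,0,-0.2, 0,0,0,0,0,0,-0.2, 0,0,0,0,0,0,-0.2, 0,0,0,0,0,0,-0.2, 0,0,0,0,0,0,-0.2, 0,0,0,0,0,0,-0.2, 0,0,0,0,0,0,-0.2, 0,0,0,0,0,0,-0.2, 0,0,0,0,0,0,-0.2, 0,0,0,0,0,0,-0.2, 0,0,0,0,0,0,-0.2, 0,0,0,0,0,0,-0.2]'
python3 - <<'E'
from h import *
im,c=wrist('w10'); hsv=cv2.cvtColor(im,cv2.COLOR_BGR2HSV)
a=np.radians(-4.7); Rs=np.array([[np.cos(a),-np.sin(a)],[np.sin(a),np.cos(a)]]); O=np.array([.5583,.009])
top=read_camera('top'); cv2.imwrite('pics/t10.png',top); t0=cv2.imread('pics/top0.png')
sc=read_camera('scene'); s8=cv2.imread('pics/s8.png')
# strainer unmoved? scene diff around ring; trigger moved? scene view
d=lambda A,B,P,r:(lambda u,v:cv2.absdiff(A[v-r:v+r,u-r:u+r],B[v-r:v+r,u-r:u+r]).mean())(*proj('scene',P)[0].astype(int))
print('ring diff',d(sc,s8,[.6,.096,.125],14))
s=observe(); print(s['finger_gap'],s['gripper_force'],s['ft_force'])
for x in(-.055,-.05,-.02,-.01,0):
    out=''
    for y in np.arange(-.112,-.022,.0015):
        u,v=proj('wrist',[*(O+Rs@np.array([x,y])),.057],c)[0].round().astype(int)
        if not(0<=v<480): out+='x'; continue
        h,s_,V=hsv[v,u]; out+='B' if V<60 else ('g' if s_<40 else '.')
    print(x,out)
E
```

```text
t: 20.15
tool_pos: [0.5193, -0.0687, 0.0144]
orientation: [0.001, 0.999, -0.043, 0.001]
ft_force: [-3.6, -8.6, 16.9]
finger_gap: 0.0434
gripper_force: 58.8
ring diff 3.2908163265306123
0.04401947410565544 58.80044650286436 [-2.99786252 -9.95933958 15.66274782]
-0.055 BBBBBB..BBBBBBBBBBBBBBB........ggggg...BBBBBBBBBBBBBBBBBBBBB
-0.05 BBBBBB..BBBBBBBBBBBBBBB......gggggggggBBBBBBBBBBBBBBBBBBBBBB
-0.02 .BBBgggBBBBBBBBBBBBBBBB........ggggggggggBBB................
-0.01 ........BBBBBBBBBBBBBBB.........gggggg......................
0 ........BBBBBBBBBBBBBBB..........gggggg.....................
```

The blade has moved about 16 mm near its tip, which is fully home, and the hold lasted over 1.3 s. I'm releasing it and going up.

```bash
python3 -m handwheel '[0,0,0,0,0,0,0.3, 0,0,0,0,0,0,0.6, 0,0,0,0,0,0,1, 0,0,0,0,0,0,1, 0,0,0,0,0,0,1, 0,0,0,0,0,0,1, 0,0,0,0,0,0,1, 0,0,-0.3,0,0,0,1, 0,0,-0.6,0,0,0,1, 0,0,-0.8,0,0,0,1, 0,0,-0.9,0,0,0,1, 0,0,-0.9,0,0,0,1, 0,0,-0.9,0,0,0,1, 0,0,-0.9,0,0,0,1, 0,0,-0.9,0,0,0,1, 0,0,0,0,0,0,1, 0,0,0,0,0,0,1]'
python3 - <<'E'
from h import *
im,c=wrist('w11'); hsv=cv2.cvtColor(im,cv2.COLOR_BGR2HSV); togo([.6,.0957,.19],-4.7)
a=np.radians(-4.7); Rs=np.array([[np.cos(a),-np.sin(a)],[np.sin(a),np.cos(a)]]); O=np.array([.5583,.009])
for x in(-.05,-.033,-.015):
    print(x,''.join((lambda q:'B' if q[2]<60 else 'g' if q[1]<40 else '.')(hsv[tuple(proj('wrist',[*(O+Rs@np.array([x,y])),.057],c)[0].round().astype(int)[::-1])]) for y in np.arange(-.112,-.022,.0015)))
sc=read_camera('scene'); s8=cv2.imread('pics/s8.png'); u,v=proj('scene',[.6,.096,.125])[0].astype(int)
print('diff',cv2.absdiff(sc[v-14:v+14,u-14:u+14],s8[v-14:v+14,u-14:u+14]).mean())
E
```

```text
t: 21.72
tool_pos: [0.5194, -0.0669, 0.1699]
orientation: [0.0, 0.999, -0.042, 0.001]
ft_force: [-0.5, -0.3, -0.7]
finger_gap: 0.0857
gripper_force: 0.0
t 21.77 pos [ 0.5188 -0.0669  0.1688] yaw -4.83 tilt [ 8.e-04 -2.e-04 -1.e+00] F [ 0.6 -0.4  0.1] gap 0.0855
units [ 2.69 -6.75 -0.85] turn z -0.002
-0.05 ........BBBBBBBBBBBBBBB.................gggggggg............
-0.033 ........BBBBBBBBBBBBBBB................ggggg................
-0.015 .......BBBBBBBBBBBBBBBB..............ggggg..................
diff 3.1139455782312924
```

```bash
python3 -m handwheel '[0.3,-0.75,-0.1,0,0,0,1, 0.3,-0.75,-0.1,0,0,0,1, 0.3,-0.75,-0.1,0,0,0,1, 0.3,-0.75,-0.1,0,0,0,1, 0.3,-0.75,-0.1,0,0,0,1, 0.3,-0.75,-0.1,0,0,0,1, 0.3,-0.75,-0.1,0,0,0,1, 0.3,-0.75,-0.1,0,0,0,1, 0.3,-0.75,-0.1,0,0,0,1, 0,0,0,0,0,0,1, 0,0,0,0,0,0,1]'
python3 -c "
from h import *
togo([.6004,.0957,.096],-4.7)"
```

```text
t: 22.73
tool_pos: [0.5998, 0.0967, 0.1896]
orientation: [-0.0, 0.999, -0.041, -0.001]
ft_force: [-0.8, -0.9, -0.2]
finger_gap: 0.0854
gripper_force: 0.0
t 22.73 pos [0.5998 0.0967 0.1896] yaw -4.71 tilt [-1.9e-03  2.0e-04 -1.0e+00] F [-0.8 -0.9 -0.2] gap 0.0854
units [0.03 0.04 3.74] turn z -0.000
```

```bash
python3 -m handwheel '[0.02,0.04,0.45,0,0,0,1, 0,0,0.45,0,0,0,1, 0,0,0.45,0,0,0,1, 0,0,0.45,0,0,0,1, 0,0,0.45,0,0,0,1, 0,0,0.45,0,0,0,1, 0,0,0.45,0,0,0,1, 0,0,0.45,0,0,0,1, 0,0,0.12,0,0,0,1, 0,0,0,0,0,0,1, 0,0,0,0,0,0,0.5, 0,0,0,0,0,0,0.4, 0,0,0,0,0,0,0.1, 0,0,0,0,0,0,0.1, 0,0,0,0,0,0,0.1, 0,0,0,0,0,0,0.1]'
```

```text
t: 24.07
tool_pos: [0.6012, 0.0948, 0.0992]
orientation: [-0.0, 0.999, -0.042, 0.001]
ft_force: [-3.8, 0.2, 9.1]
finger_gap: 0.0607
gripper_force: 62.9
```

```bash
python3 -m handwheel '[0,0,-0.2,0,0,0,0.1, 0,0,-0.3,0,0,0,0.1, 0,0,-0.3,0,0,0,0.1, 0,0,-0.4,0,0,0,0.1, 0,0,-0.5,0,0,0,0.1, 0,0,-0.5,0,0,0,0.1, 0,0,-0.5,0,0,0,0.1, 0,0,-0.5,0,0,0,0.1, 0,0,-0.5,0,0,0,0.1, 0,0,0,0,0,0,0.1, 0,0,0,0,0,0,0.1]'
python3 -c "
from h import *
im,c=wrist('w12')
togo([.5332,-.3108,.19],-4.7)"
```

```text
t: 24.98
tool_pos: [0.601, 0.0946, 0.1911]
orientation: [-0.0, 0.999, -0.042, 0.001]
ft_force: [0.2, -0.2, -2.0]
finger_gap: 0.0608
gripper_force: 65.1
t 25.03 pos [0.6006 0.0945 0.1902] yaw -4.83 tilt [ 1.e-04 -1.e-04 -1.e+00] F [-0.4  0.1 -2.2] gap 0.0606
units [-1.320e+00  1.638e+01  1.000e-02] turn z -0.002
```

```bash
python3 -m handwheel '[-0.06,0.82,0,0,0,0,0.1, -0.06,0.82,0,0,0,0,0.1, -0.06,0.82,0,0,0,0,0.1, -0.06,0.82,0,0,0,0,0.1, -0.06,0.82,0,0,0,0,0.1, -0.06,0.82,0,0,0,0,0.1, -0.06,0.82,0,0,0,0,0.1, -0.06,0.82,0,0,0,0,0.1, -0.06,0.82,0,0,0,0,0.1, -0.06,0.82,0,0,0,0,0.1, -0.06,0.82,0,0,0,0,0.1, -0.06,0.82,0,0,0,0,0.1, -0.06,0.82,0,0,0,0,0.1, -0.06,0.82,0,0,0,0,0.1, -0.06,0.82,0,0,0,0,0.1, -0.06,0.82,0,0,0,0,0.1, -0.06,0.82,0,0,0,0,0.1, -0.06,0.82,0,0,0,0,0.1, -0.06,0.82,0,0,0,0,0.1, -0.06,0.8,0,0,0,0,0.1]'; python3 -m handwheel '[0,0,0,0,0,0,0.1, 0,0,0,0,0,0,0.1]'
python3 - <<'E'
from h import *
togo([.5334,-.3107,.135],-4.7)
c=cam('scene'); im=read_camera('scene'); cv2.imwrite('pics/s13.png',im)
print(proj('scene',[[.5334,-.3107,.096]]))
g=cv2.cvtColor(im,cv2.COLOR_BGR2GRAY); s0=cv2.cvtColor(cv2.imread('pics/scene0.png'),cv2.COLOR_BGR2GRAY)
for v in range(276,312,2): print(v,g[v,160:212:2])
print('start'); 
for v in range(284,306,2): print(v,s0[v,160:212:2])
E
```

```text
t: 26.7
tool_pos: [0.5356, -0.3118, 0.1892]
orientation: [-0.0, 0.999, -0.042, -0.001]
ft_force: [0.4, -0.1, 0.0]
finger_gap: 0.0608
gripper_force: 65.1
t: 26.87
tool_pos: [0.5354, -0.3118, 0.1891]
orientation: [-0.0, 0.999, -0.043, -0.001]
ft_force: [-0.4, 0.8, -2.2]
finger_gap: 0.0605
gripper_force: 65.2
t 26.87 pos [ 0.5354 -0.3118  0.1891] yaw -4.95 tilt [-1.6e-03  6.0e-04 -1.0e+00] F [-0.4  0.8 -2.2] gap 0.0605
units [-0.08 -0.04  2.16] turn z -0.004
[[182.89291879 293.07502095]]
276 [ 84  62  57  59  59  57  57  57  55  47  53  55  61  60  96 111 110 111
 110 111 110 110 109 109 110 110]
278 [113  92  58  55  54  59  52  55  57  55  53  54  52  58  98 111 110 110
 110 110 110 110 110 110 110 110]
280 [114 113  82  45  55  57  55  58  47  54  51  58  58  72 108 111 110 110
 110 110 110 110 109 110 110 111]
282 [114 115 101  51  56  54  54  56  55  55  47  53  53  82 104 110 112 111
 110 109 110 110 110 110 110 110]
284 [115 115 111  89  55  44  58  53  54  55  55  59  64  73  76  83 102 111
 105 108 110 110 109 110 110 111]
286 [115 114 114 111  82  67  59  51  58  50  55  67  7
[... 1914 characters left out ...]

  98  89 106 106 108 106 106 105]
294 [110 109 109 108 109 107  79  69  63  63  66  66  67  68  69  69  69  77
 101  87 108 107 108 102 106 107]
296 [110 109 109 109 105 101  79  63  61  63  65  66  67  67  70  71  73  92
  90  87 110 109 107  97 105 107]
298 [110 108 109 108  93  92  91  59  61  63  64  66  68  72  76  79  90  98
  77  90 110 110 109  96 102 108]
300 [109 109 110 108  82  77  99  72  60  61  64  68  74  78  79  89  96  79
  77 104 110 109 110  90  90 108]
302 [109 109 109 106  78  70  82  93  83  72  73  79  83  89  96  89  75  73
  93 109 110 109 108  84  81 106]
304 [109 110 110 106  78  73  72  75  87  93  92  92  94  86  76  69  71  89
 106 109 109 109 103  76  75 100]
```

```bash
python3 -m handwheel '[-0.06,-0.04,0.25,0,0,0,0.1, 0,0,0.25,0,0,0,0.1, 0,0,0.25,0,0,0,0.1, 0,0,0.25,0,0,0,0.1, 0,0,0.25,0,0,0,0.1, 0,0,0.25,0,0,0,0.1, 0,0,0.25,0,0,0,0.1, 0,0,0.25,0,0,0,0.1, 0,0,0.2,0,0,0,0.1, 0,0,0,0,0,0,0.1, 0,0,0,0,0,0,0.1]'; python3 -m handwheel '[0,0,0.1,0,0,0,0.1, 0,0,0.1,0,0,0,0.1, 0,0,0.1,0,0,0,0.1, 0,0,0.1,0,0,0,0.1, 0,0,0,0,0,0,0.1]'
```

```text
t: 27.83
tool_pos: [0.5348, -0.3098, 0.135]
orientation: [-0.0, 0.999, -0.042, -0.0]
ft_force: [0.0, 0.1, -1.5]
finger_gap: 0.0607
gripper_force: 65.2
t: 28.25
tool_pos: [0.5346, -0.3097, 0.1247]
orientation: [-0.0, 0.999, -0.042, -0.0]
ft_force: [0.4, -0.3, -1.8]
finger_gap: 0.0607
gripper_force: 65.2
```

```bash
python3 -m handwheel '[-0.03,0.03,0.1,0,0,0,0.1, 0,0,0.1,0,0,0,0.1, 0,0,0.1,0,0,0,0.1, 0,0,0.1,0,0,0,0.1, 0,0,0,0,0,0,0.1]'; python3 -m handwheel '[0,0,0.12,0,0,0,0.1, 0,0,0.12,0,0,0,0.1, 0,0,0.12,0,0,0,0.1, 0,0,0.12,0,0,0,0.1, 0,0,0.12,0,0,0,0.1, 0,0,0.12,0,0,0,0.1, 0,0,0.12,0,0,0,0.1, 0,0,0.12,0,0,0,0.1, 0,0,0.12,0,0,0,0.1, 0,0,0,0,0,0,0.1]'
```

```text
t: 28.67
tool_pos: [0.5339, -0.3103, 0.1147]
orientation: [-0.0, 0.999, -0.042, -0.0]
ft_force: [-0.3, -0.8, -1.4]
finger_gap: 0.0603
gripper_force: 65.2
t: 29.5
tool_pos: [0.5338, -0.3104, 0.0875]
orientation: [-0.0, 0.999, -0.042, -0.0]
ft_force: [-0.4, 0.1, -0.8]
finger_gap: 0.0607
gripper_force: 65.2
```

```bash
python3 -m handwheel '[0,0,0.06,0,0,0,0.1, 0,0,0.06,0,0,0,0.1, 0,0,0.06,0,0,0,0.1, 0,0,0.06,0,0,0,0.1, 0,0,0,0,0,0,0.1]'; python3 -m handwheel '[0,0,0.04,0,0,0,0.1, 0,0,0.04,0,0,0,0.1, 0,0,0,0,0,0,0.1]'
```

```text
t: 29.92
tool_pos: [0.534, -0.3104, 0.082]
orientation: [-0.0, 0.999, -0.042, -0.0]
ft_force: [0.0, 0.0, -1.3]
finger_gap: 0.0609
gripper_force: 65.2
t: 30.17
tool_pos: [0.5341, -0.3105, 0.0803]
orientation: [0.0, 0.999, -0.042, 0.0]
ft_force: [-0.8, 0.1, -1.4]
finger_gap: 0.0604
gripper_force: 65.3
```

```bash
python3 -m handwheel '[0,0,0.04,0,0,0,0.1, 0,0,0.04,0,0,0,0.1, 0,0,0,0,0,0,0.1]'; python3 -m handwheel '[0,0,0.03,0,0,0,0.1, 0,0,0.03,0,0,0,0.1, 0,0,0,0,0,0,0.1]'
```

```text
t: 30.42
tool_pos: [0.5345, -0.3107, 0.0801]
orientation: [0.0, 0.999, -0.042, 0.001]
ft_force: [-9.4, 4.6, 25.9]
finger_gap: 0.0608
gripper_force: 67.8
t: 30.67
tool_pos: [0.5349, -0.3108, 0.0801]
orientation: [0.001, 0.999, -0.042, 0.001]
ft_force: [-15.2, 7.6, 46.5]
finger_gap: 0.0609
gripper_force: 69.7
```

Contact came at the expected height: grip height 0.0992 less 0.019 gives 0.080. I'm easing off, releasing and retreating.

```bash
python3 -m handwheel '[0,0,-0.06,0,0,0,0.1, 0,0,-0.06,0,0,0,0.1, 0,0,0,0,0,0,0.1, 0,0,0,0,0,0,0.5, 0,0,0,0,0,0,0.6, 0,0,0,0,0,0,1, 0,0,0,0,0,0,1, 0,0,0,0,0,0,1, 0,0,0,0,0,0,1, 0,0,-0.3,0,0,0,1, 0,0,-0.6,0,0,0,1, 0,0,-0.8,0,0,0,1, 0,0,-0.9,0,0,0,1, 0,0,-0.9,0,0,0,1, 0,0,-0.9,0,0,0,1, 0,0,-0.9,0,0,0,1, 0,0,-0.9,0,0,0,1, 0,0,0,0,0,0,1, 0,0,0,0,0,0,1, 0,0,0,0,0,0,1]'
python3 - <<'E'
from h import *
im,c=wrist('w14'); togo([.53,-.31,.3])
g=cv2.cvtColor(im,cv2.COLOR_BGR2GRAY)
u,v=proj('wrist',[.534,-.3105,.116],c)[0]; print('expect',u,v)
x0,y0=int(u)-55,int(v)-55; s=4
sub=cv2.resize(g[y0:y0+110,x0:x0+110],None,fx=s,fy=s,interpolation=cv2.INTER_CUBIC)
H=cv2.HoughCircles(sub,cv2.HOUGH_GRADIENT_ALT,1.5,8,param1=150,param2=.5,minRadius=20*s,maxRadius=50*s)
if H is not None:
  for x,y,r in H.reshape(-1,3)[:5]:
    uv=np.array([x/s+x0-.4,y/s+y0-.4]); r/=s; P=plane('wrist',[uv,uv-[r,0],uv+[r,0]],.116,c); print(uv,r,P[0],'diam',np.linalg.norm(P[1]-P[2]))
# jar body in scene: unmoved?
sc=cv2.cvtColor(read_camera('scene'),cv2.COLOR_BGR2GRAY); s0=cv2.cvtColor(cv2.imread('pics/scene0.png'),cv2.COLOR_BGR2GRAY)
for vv in (310,314): print(sc[vv,158:216:2],s0[vv,158:216:2])
E
```

```text
t: 32.33
tool_pos: [0.5338, -0.3104, 0.2347]
orientation: [-0.0, 0.999, -0.042, -0.0]
ft_force: [0.7, -0.5, 0.1]
finger_gap: 0.0849
gripper_force: 0.0
t 32.38 pos [ 0.5337 -0.3103  0.2342] yaw -4.83 tilt [-9.e-04  5.e-04 -1.e+00] F [-0.5  0.7  0.1] gap 0.0851
units [-0.15 -0.   -2.63] 
expect 328.78449013946937 230.7036406599589
[326.6  227.85] 36.071964 [ 0.53664606 -0.30886364  0.116     ] diam 0.06109966055777439
[325.85  222.975] 32.45075 [ 0.54092449 -0.30859286  0.116     ] diam 0.05472972379768263
[326.6  227.85] 27.467636 [ 0.53664606 -0.30886364  0.116     ] diam 0.04652541868149095
[314.6   225.975] 23.535303 [ 0.53912757 -0.29889179  0.116     ] diam 0.03980019663053775
[326.6  227.85] 21.732101 [ 0.53664606 -0.30886364  0.116     ] diam 0.036810416214028426
[107 115 115 114 102  84  79  81  82  83  84  84  84  84  91 104 108 109
 111 111 113 104  81  76  77  76  91 116 116] [103 109 110 109  97  80  75  77  78  80  80  80  81  85  97 100 102 104
 106 106 108  99  78  73  73  73  87 111 110]
[113 107  92  76  77  77  75  75  81  84  84  85  89  99 103 105 107 108
 103  90  75  73  76  76  77  81 107 117 116] [107 102  88  72  72  73  72  71  77  80  80  85  93  97  98 101 102 103
  98  86  71  69  71  72  72  77 102 111 112]
```

```bash
python3 -c "
from plant import *
print(close_job())"
```

```text
the job is handed in; nothing more can be done
None
```

I blew the strainer out in the ring, seated it in the jar mouth, let the trigger spring back and handed the job in at about 32 s; no verdict came back, and I viewed 11 pictures against the limit of 10.

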